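# Lift the tool rest out of the lathe banjo and hold it

## Robot

A 6-joint arm with a two-finger parallel gripper is mounted at the origin on the work surface. World frame = base frame: x ahead of the robot, y to its left, z up, the work surface at z = 0. Lengths are in m, angles in rad, forces in N, time in s.
With the tool pointing down it reaches from about 0.4 to 0.825 m from the base axis. Payload 7 kg.
Tool frame: the origin (TCP) lies on the mounting face of the last link; the fingertips stand 178 mm ahead of it and the grasp point (between the pads) lies arm.grip_depth ahead of it (arm.grip_depth is the distance from the TCP to the grasp point, in m); z points along the fingers, y is the direction in which the jaws open and shut (so a half turn about z gives the same grasp; the last joint's range is limited). The gripper opens to 88 mm and grips with 3 to 60 N. Pads are 19 mm wide; open, the fingers measure 130 mm over their backs; the gripper's body (78 mm by 193 mm) begins 47 mm behind the grasp point.
Start: joints at [1.63, 0.359, 0.012, 0, -1.224, -0.288], TCP at [0.153, 0.657, 0.405] pointing down, gripper open.
Joint ranges: [-3.07, 3.07], [-1.43, 2.12], [-1.02, 1.25], [-3.03, 1.67], [-3.05, -0], [-3.03, 3.03]. Speed limits (rad/s): [2.39, 2.39, 3.01, 3.14, 3.14, 3.14].

## Interface

Orientations are given as [roll, pitch, yaw] about the fixed x, y, z axes, in that order (R = Rz(yaw) Ry(pitch) Rx(roll)).
In Python, from station import arm gives the robot as it stands.
- The arm moves only by the tool carry_out, never from a script. Its argument "targets" is a list that holds one entry, the list of rows, each a list of 7 numbers: the turn, a rotation vector about the tool's x, y, z in units of 8 degrees (1.0 is 8 degrees), then the shift along the tool's x, y, z in units of 2.5 cm (1.0 is 2.5 cm), then the opening, from -1 (shut) to 1 (fully open). A call has 1 to 20 rows; each row shifts and turns the commanded pose from where the row before left it, along the tool's axes as they then stand; what a row does not reach is not made up. A row lasts 1/8 s, in which the tool goes at most 62.5 mm and 10.7 degrees, less where a joint would pass 70% of its speed; a pose out of reach is approached as far as the arm can. A call with a number of a shift or a turn outside -1 to 1 is refused whole. A call with a gripper value outside its range is refused whole. The fingers move at their own pace and stop on an object; "squeeze" is the grip in N (left out, the last holds). Time passes only in rows, so rows that do not move let the fingers close. It gives the time, the measured TCP pose, the force and the opening at its end, in the units of the state.
- arm.get_state(): the state, without advancing time (a new reading comes with each control period).
- arm.grab_frame(name): name is "scene" or "side" or "wrist"; returns (picture, depth): 480x640x3 uint8, red, green, blue; 480x640 float32, m along the optical axis (not along the pixel's ray), 0 where there is no reading.
- arm.camera_model(name): a dict with "camera_matrix" (3x3 intrinsics, pixels), "distortion" ([k1, k2, p1, p2, k3] as OpenCV has them; the pictures are not rectified), "world_from_camera" (4x4, takes a point from camera to world coordinates). Camera axes: x right, y down, z forward; pixel columns grow to the right and rows downward; lengths in m; the calibration is good to about 2 mm. A picture is of the moment at which its call begins: read the wrist's pose just before it. camera_model takes no time and is no camera call; for the wrist camera it gives the pose at the moment of the call.
- arm.job_done(): hands the job in, once; it reports no verdict.
Trained networks look in the newest picture that a camera, given by its name, has taken for a name from the list of things; names that differ only in an ending like _2 or _b are one class to them, and where a whole thing is asked for, a point or a joint stands for the part that bears it (a point fixed in the world has none). Each returns a list of dicts, best first, with "conf" (0 to 1); they miss things now and then, are a little off and sometimes report something else, mostly with a low value. They report only what shows in the picture. A call takes as long as a camera call.
- arm.spot_in(camera, query): "point" ([row, column] in pixels, amid what is visible of it).
- arm.landmark_of(camera, query): "point" ([row, column] in pixels: a listed point, or the origin of a listed thing).
The state is a dict: "t": time; "q": joint angles; "qd": joint speeds; "joint_efforts": joint torques, N m; "eef_pos": TCP position; "ee_rot": TCP orientation; "force": force on the tool from outside, world axes, zero at the start; "moment": the same for the moment, N m; "width": finger opening in m.
Only numpy, scipy, OpenCV 4.12 (cv2) and the standard library are available. Lean on these libraries where they do the work, as an engineer would, in place of code of your own. Each camera call takes 0.05 s, during which the arm holds its last target.

## Task

I want to brush the chips out of the tool-rest socket on the lathe, so take the tool rest out for me: first loosen it by pressing the clamp lever on the side of the socket all the way down, then draw the rest up out of its socket. Keep it in the air above the socket, its post a few centimetres clear, level and still, and finish while you are still holding it; leave the bowl, the gouge and the tin on the bench where they are.

Things in the scene. Friction and masses are not known exactly. Their poses are not given: they have to be found in the camera images.
- rest_bar (a point): TOOL REST: middle of its bar, 22 mm below the bar's top edge and 36 mm above the shoulder that sits on the socket; centre of mass just under this point. Axes: x through the thickness, y along the bar, z up along the post. To grip: two flat upright faces 12 mm apart, in the middle 56 mm of the bar, from 22 mm below to 16 mm above this point. A 29 mm round collar fills the lowest 14 mm
- rest_foot (a point): lower end of the tool rest's post, on the post's axis, 97.5 mm below rest_bar; same axes
- tool_rest: TOOL REST, loose, 0.45 to 0.7 kg: a T of dark cast iron with a bright round steel rod, 12 mm thick and 150 mm long, along its top and a 16 mm round steel post below. Origin on the post's axis at the shoulder, 36 mm below rest_bar; same axes
- socket_mouth (a point): middle of the open top of the banjo's socket: an upright dark iron tube in front of the bed, 48 mm across, 70 mm deep, bore 17.6 mm. The post stands in it 61.5 mm deep with under 1 mm of play all round; the rest's shoulder sits on this top, 160 mm above the bench. z up, x from the socket towards the bed
- banjo: BANJO: dark iron casting fixed on the lathe bed that carries the socket: a flat slab up to 32 mm above the bed. Origin on the bed's top at its bolt, 110 mm in +x from the socket's axis; axes as the socket's. It does not move, but its place on the bed and its yaw differ each time
- clamp_lever (a joint): clamp lever, rad: 0 = clamped, the lever points towards the robot (-x of the banjo) and 45 degrees up; grows as it is pressed down; 1.15 = stop, fully loose, lever 21 degrees below level. Stiff (about 3 N at the ball), stays where it is left. Starts between 0 and 0.2
- lever_ball (a point): centre of the black ball, 22 mm across, at the end of the clamp lever: a 10 mm steel rod, 85 mm from pivot to ball
- lever_pivot (a point): point on the clamp lever's pivot axis in the plane in which the lever swings: 42 mm in -y of the socket's axis and 20 mm below socket_mouth. The axis is the banjo's y axis. Fixed to the banjo; same axes as the banjo
- lathe: LATHE, fixed; origin on the bench under mid-bed, y along the bed. Bed 124 mm wide, top 90 mm up, y -420 to 520 mm. Headstock (335 mm high, x within 75 mm) from y 360 mm, with chuck and a wooden bowl 125 mm across (axis 225 mm up) reaching to y 240 mm; tailstock (285 mm high) from y -230 to -485 mm
- small_bowl: bystander: wooden bowl, 124 mm across, 52 mm high, on the bench; origin under its middle
- gouge: bystander: turning gouge lying on the bench, 425 mm long, 34 mm high; origin on the bench where handle meets blade (220 mm from handle end), x along the blade
- wax_tin: bystander: bright metal tin, 72 mm across, 52 mm high; origin under its middle

How it is judged:
By the outcome, as a careful person would: the job done as asked, in the order asked, and still so for the second after the job is handed in, while the arm keeps its last pose, push and grip.
It also fails if it takes over 54 s, if anything falls off the work surface, if the arm or the gripper's body presses on something with over 40 N, if the wrist force passes 120 N, or if a joint passes its speed limit or range.

## Working session

There is one attempt and no reset: what is moved stays moved. The work goes in short steps, Python scripts to look and compute and a tool call to move; the robot and the scene stay as the last step left them, time stands still between calls to the robot, and variables do not carry over. Pictures are saved under pics/ and viewed, and the job is handed in when it is done.

Besides the shell and the picture viewer there is one more tool, called after "Emit:" as a command line: name --argument value ..., lists and objects as JSON in quotes. carry_out: Moves the arm, as the interface text tells. Its arguments: {"type":"object","properties":{"targets":{"type":"array"},"squeeze":{"type":"number"}},"required":["targets"]}

```bash
ls; mkdir -p pics
cat > h.py <<'E'
import numpy as np, cv2
from scipy.spatial.transform import Rotation as R
from station import arm
def snap(n,f):
    m=arm.camera_model(n); p,d=arm.grab_frame(n)
    cv2.imwrite('pics/'+f+'.png',p[:,:,::-1]); np.savez('pics/'+f+'.npz',d=d,**{k:np.array(v) for k,v in m.items()})
    return p,d,m
def ray(m,px):
    K=np.array(m['camera_matrix']);D=np.array(m['distortion'],float)
    u=cv2.undistortPoints(np.array([[[px[1],px[0]]]],float),K,D)[0,0]
    T=np.array(m['world_from_camera']); return T[:3,3],T[:3,:3]@np.array([u[0],u[1],1.])
def w(m,px,z):
    o,r=ray(m,px); return o+r*z
def tri(obs):
    A=np.zeros((3,3));b=np.zeros(3)
    for m,px in obs:
        o,r=ray(m,px);r=r/np.linalg.norm(r);P=np.eye(3)-np.outer(r,r);A+=P;b+=P@o
    x=np.linalg.solve(A,b); return x,[np.linalg.norm(np.cross(x-ray(m,p)[0],ray(m,p)[1]/np.linalg.norm(ray(m,p)[1]))) for m,p in obs]
def med(d,px,k=2):
    r,c=int(round(px[0])),int(round(px[1]));a=d[max(r-k,0):r+k+1,max(c-k,0):c+k+1];a=a[a>0];return float(np.median(a)) if a.size else 0
E
python3 - <<'E'
from h import *
np.set_printoptions(precision=4,suppress=True)
print(arm.grip_depth, arm.get_state())
obs={}
for n in ['scene','side']:
    p,d,m=snap(n,n+'0')
    print(n,np.array(m['world_from_camera'])[:3,3])
    for q in ['rest_bar','rest_foot','tool_rest','socket_mouth','banjo','lever_ball','lever_pivot','small_bowl','gouge','wax_tin','lathe']:
        L=arm.landmark_of(n,q)
        for l in L[:1]:
            z=med(d,l['point']);obs.setdefault(q,[]).append((m,l['point'])); print(q,np.array(l['point']),round(l['conf'],2),w(m,l['point'],z))
for q in obs:
    if len(obs[q])>1: print(q,*tri(obs[q]))
E
```

```text
pics
0.1593 {'t': 0.0, 'q': array([ 1.6301,  0.3594,  0.0111, -0.0004, -1.2241, -0.2881]), 'qd': array([-0.0005,  0.    ,  0.001 , -0.001 , -0.0022, -0.0001]), 'joint_efforts': array([ -0.0008, -58.2729,  29.3063,   6.9971,   0.007 ,  -0.0002]), 'eef_pos': array([0.153 , 0.6572, 0.4037]), 'ee_rot': array([ 3.14  , -0.0001, -0.2289]), 'force': array([-0.4346, -0.6762, -0.3061]), 'moment': array([-0.0063, -0.0051, -0.0168]), 'width': 0.08745474818985434}
scene [ 1.0182 -0.4795  0.9526]
rest_bar [231.6 348. ] 0.59 [ 0.6027 -0.0334  0.2168]
rest_foot [287.9 205.4] 0.21 [ 0.4075 -0.28    0.0518]
tool_rest [243.5 349.4] 0.67 [ 0.6048 -0.0296  0.1774]
socket_mouth [245.8 348.6] 0.9 [ 0.6061 -0.0329  0.1739]
banjo [286.5 391.4] 0.77 [ 0.7122 -0.0114  0.1179]
lever_ball [230.9 312.8] 0.61 [ 0.548  -0.0779  0.2076]
lever_pivot [260.8 334.1] 0.94 [ 0.6016 -0.0693  0.1515]
small_bowl [179.9 398.4] 0.84 [0.4481 0.3276 0.0078]
gouge [322.8 149.7] 0.73 [ 0.3855 -0.4198  0.0322]
wax_tin [284.5 207.8] 0.85 [ 0.4039 -0.2708  0.0522]
lathe [306.7 378.5] 0.87 [ 0.7177 -0.0528  0.0917]
side [ 0.2058 -0.8
[... 901 characters left out ...]
1] [np.float64(0.006061924746099337), np.float64(0.006061924746099358)]
lever_ball [ 0.5443 -0.0754  0.2006] [np.float64(0.0011606789999878558), np.float64(0.0011606789999879185)]
lever_pivot [ 0.603  -0.0737  0.1474] [np.float64(0.006203898565513793), np.float64(0.006203898565513759)]
small_bowl [ 0.4361  0.3436 -0.0158] [np.float64(0.003261802806599316), np.float64(0.0032618028065993965)]
gouge [ 0.374  -0.4225  0.0116] [np.float64(0.004483621395625901), np.float64(0.00448362139562581)]
wax_tin [ 0.3763 -0.2653  0.0068] [np.float64(0.0052961799457762046), np.float64(0.005296179945776183)]
lathe [ 0.6853 -0.0072 -0.0031] [np.float64(0.0013687686603797977), np.float64(0.0013687686603795794)]
```

View pics/scene0.png

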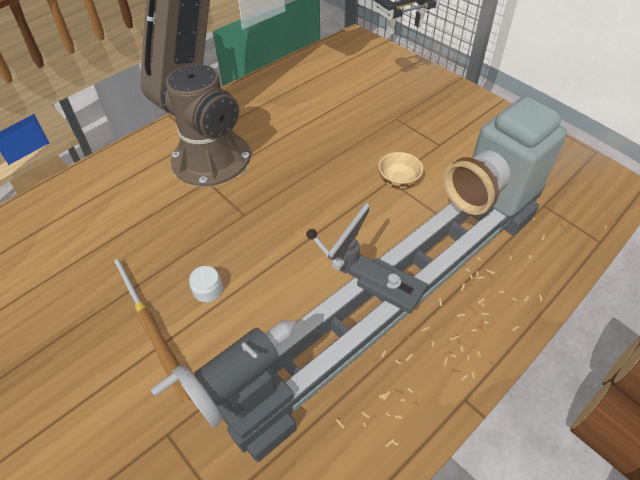

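View pics/side0.png

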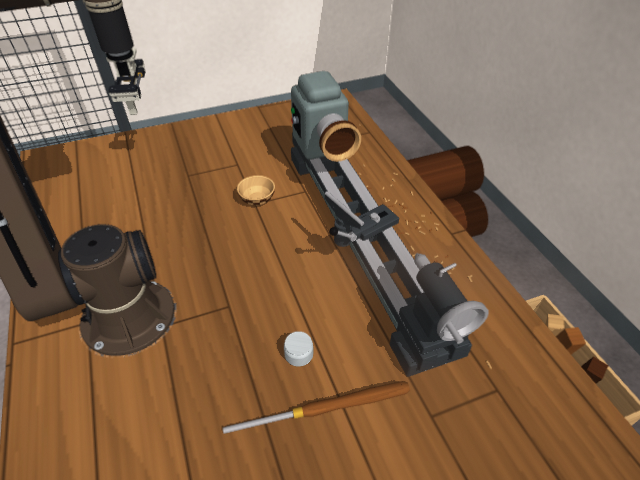

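Run:
```python
import cv2
for n in ['scene','side']:
    p=cv2.imread(f'pics/{n}0.png')[160:310,250:450]
    cv2.imwrite(f'pics/{n}0c.png',cv2.resize(p,None,fx=4,fy=4,interpolation=cv2.INTER_CUBIC))
```

```text
(no output)
```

View pics/scene0c.png

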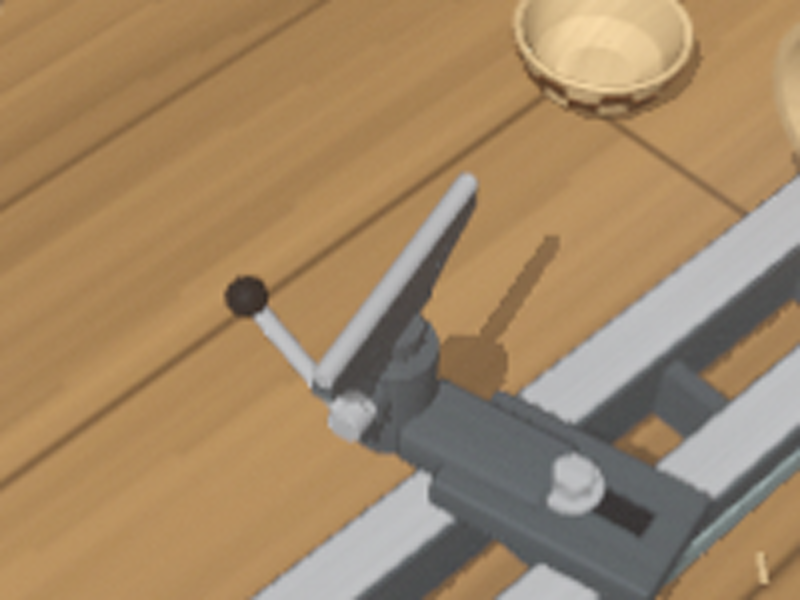

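View pics/side0c.png

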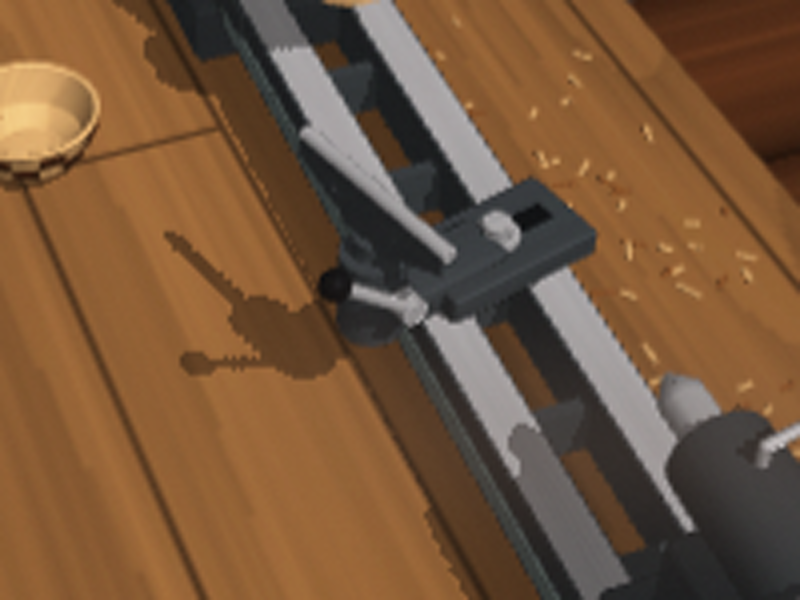

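The scene view shows the ball at about (row 234, col 312) and the rest's rod running from (255, 330) to (205, 367). The side view has the ball at (231, 333) and the rod from (193, 327) to (224, 362). The bowl, tin and gouge are well away. Next I'll compute the bar and banjo axes.

```bash
cat >> h.py <<'E'
def load(f):
    return dict(np.load('pics/'+f+'.npz'))
E
python3 - <<'E'
from h import *
np.set_printoptions(precision=4,suppress=True)
S=load('scene0');D=load('side0')
c=lambda x,y:(y/4+160-.4,x/4+250-.4)
P={'rod-':[(322,380),(450,254)],'rod+':[(470,180),(307,133)],'ball':[(246,297),(335,284)],'boltc':[(580,468),(500,228)]}
r={}
for k,(a,b) in P.items():
    r[k],e=tri([(S,c(*a)),(D,c(*b))]);print(k,r[k],e)
v=r['rod+']-r['rod-'];print('mid',(r['rod+']+r['rod-'])/2,np.linalg.norm(v),'yaw of bar y',np.degrees(np.arctan2(-v[0],v[1])))
s=np.array([.598,-.0237]);print(np.degrees(np.arctan2(*(r['boltc'][:2]-s)[::-1])),np.linalg.norm(r['boltc'][:2]-s))
# points from depth: bar top rod / banjo slab edges
for n,m in(('scene',S),('side',D)):
    d=m['d'];rr,cc=np.mgrid[170:300,270:440];K=m['camera_matrix']
    u=cv2.undistortPoints(np.stack([cc.ravel(),rr.ravel()],-1).astype(float)[:,None],K,m['distortion'])[:,0]
    z=d[170:300,270:440].ravel();X=np.c_[u*z[:,None],z]@m['world_from_camera'][:3,:3].T+m['world_from_camera'][:3,3]
    t=X[(z>0)&(X[:,2]>.205)&(X[:,2]<.23)&(np.hypot(X[:,0]-.6,X[:,1]+.03)<.11)]
    t=t[np.hypot(t[:,0]-.544,t[:,1]+.075)>.02]
    if len(t)>20:
        ce=t.mean(0);_,_,V=np.linalg.svd((t-ce)[:,:2],full_matrices=False);q=(t-ce)[:,:2]@V[0]
        print(n,len(t),ce+np.r_[V[0],0]*(q.max()+q.min())/2,np.ptp(q),np.degrees(np.arctan2(-V[0,0],V[0,1])),'zmax',t[:,2].max())
    t=X[(z>0)&(abs(X[:,2]-.122)<.006)&(X[:,0]>.63)&(abs(X[:,1])<.1)]
    if len(t)>20:
        box=cv2.minAreaRect((t[:,:2]*1000).astype(np.float32));print('slab',len(t),box)
E
```

```text
rod- [ 0.6192 -0.0977  0.2155] [np.float64(0.00021532155530088227), np.float64(0.0002153215553008429)]
rod+ [0.5783 0.0458 0.2151] [np.float64(0.001672727842463793), np.float64(0.0016727278424637803)]
ball [ 0.5474 -0.0824  0.2007] [np.float64(0.0005590915053844246), np.float64(0.0005590915053845185)]
boltc [0.7062 0.001  0.1274] [np.float64(0.004758101829440607), np.float64(0.004758101829440709)]
mid [ 0.5988 -0.0259  0.2153] 0.14920491596317081 yaw of bar y 15.876074282075521
12.835729218892121 0.11098976932718795
scene 451 [ 0.5991 -0.0239  0.2154] 0.15280342197655222 -164.19342213347812 zmax 0.22118692298711407
slab 1101 ((696.3404541015625, -2.871540069580078), (144.89349365234375, 68.587158203125), 14.549687385559082)
side 294 [ 0.5956 -0.0284  0.2147] 0.15131378859654007 -164.09952979438552 zmax 0.22305226144894574
slab 432 ((696.18505859375, -5.889606475830078), (142.69606018066406, 72.22575378417969), 14.452251434326172)
```

Emit:
carry_out --targets '[[[0, 0, -0.86, 0, 0, -0.5, -1], [0, 0, -0.86, 0, 0, -0.5, -1], [0, 0, -0.86, 0, 0, -0.5, -1], [0, 0, -0.86, 0, 0, -0.5, -1], [0, 0, 0, 0.24, 1, 0, -1], [0, 0, 0, 0.24, 1, 0, -1], [0, 0, 0, 0.24, 1, 0, -1], [0, 0, 0, 0.24, 1, 0, -1], [0, 0, 0, 0.24, 1, 0, -1], [0, 0, 0, 0.24, 1, 0, -1], [0, 0, 0, 0.24, 1, 0, -1], [0, 0, 0, 0.24, 1, 0, -1], [0, 0, 0, 0.24, 1, 0, -1], [0, 0, 0, 0.24, 1, 0, -1], [0, 0, 0, 0.24, 1, 0, -1], [0, 0, 0, 0.24, 1, 0, -1], [0, 0, 0, 0.24, 1, 0, -1], [0, 0, 0, 0.24, 1, 0, -1], [0, 0, 0, 0.24, 1, 0, -1], [0, 0, 0, 0.24, 1, 0, -1]]]'

```text
t: 3.7
eef_pos: [0.3462, 0.2923, 0.4547]
ee_rot: [-3.142, -0.0, 0.252]
force: [0.0, -1.3, 0.8]
width: 0.0003
```

Emit:
carry_out --targets '[[[0, 0, 0, 0.24, 1, 0, -1], [0, 0, 0, 0.24, 1, 0, -1], [0, 0, 0, 0.24, 1, 0, -1], [0, 0, 0, 0.24, 1, 0, -1], [0, 0, 0, 0.24, 1, 0, -1], [0, 0, 0, 0.24, 1, 0, -1], [0, 0, 0, 0.24, 1, 0, -1], [0, 0, 0, 0.24, 1, 0, -1], [0, 0, 0, 0.24, 1, 0, -1], [0, 0, 0, 0.24, 1, 0, -1], [0, 0, 0, 0.24, 1, 0, -1], [0, 0, 0, 0.24, 1, 0, -1], [0, 0, 0, 0.24, 1, 0, -1], [0, 0, 0, 0.24, 1, 0, -1], [0, 0, 0, 0.24, 1, 0, -1], [0, 0, 0, 0.24, 0.8, 0, -1], [0, 0, 0, 0.1, 0.4, 0, -1], [0, 0, 0, 0, 0, 0, -1]]]'

```text
t: 5.95
eef_pos: [0.5417, -0.0746, 0.4544]
ee_rot: [-3.142, 0.001, 0.25]
force: [-0.8, 0.6, -0.7]
width: 0.0
```

Run:
```python
from h import *
np.set_printoptions(precision=4,suppress=True)
s=arm.get_state();print(s['eef_pos'],s['q'],s['force'])
for n in ['scene','side','wrist']:
    p,d,m=snap(n,n+'1')
    if n!='wrist':
        q=p[100:320,220:480];cv2.imwrite(f'pics/{n}1c.png',cv2.resize(q[:,:,::-1],None,fx=2.5,fy=2.5))
    else:
        for k in ['lever_ball','rest_bar','socket_mouth']:
            for l in arm.landmark_of(n,k)[:1]: print(k,l,w(m,l['point'],med(d,l['point'])))
a=[cv2.imread(f'pics/{n}1c.png') for n in('scene','side')]
cv2.imwrite('pics/c1.png',cv2.resize(np.hstack(a),(800,338)))
```

```text
[ 0.5417 -0.0746  0.4544] [ 0.2215  0.118  -0.193  -0.     -1.2604  1.5996] [-0.7614  0.6481 -0.6978]
lever_ball {'point': [244.3, 328.6], 'conf': 0.75} [ 0.5486 -0.0805  0.2085]
rest_bar {'point': [156.4, 265.8], 'conf': 0.62} [ 0.5978 -0.026   0.218 ]
socket_mouth {'point': [154.6, 277.1], 'conf': 0.89} [ 0.6006 -0.0327  0.2181]
```

View pics/c1.png

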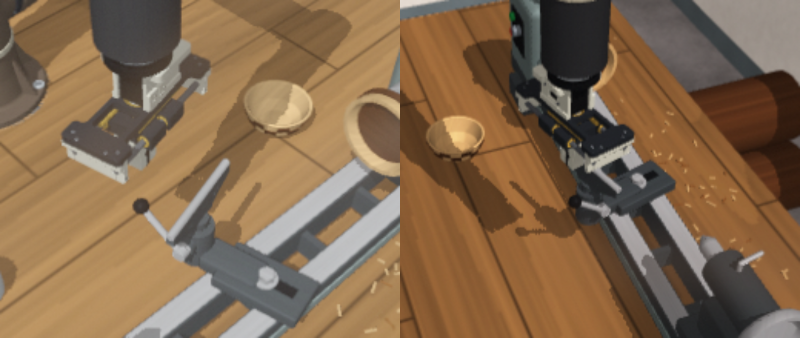

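View pics/wrist1.png

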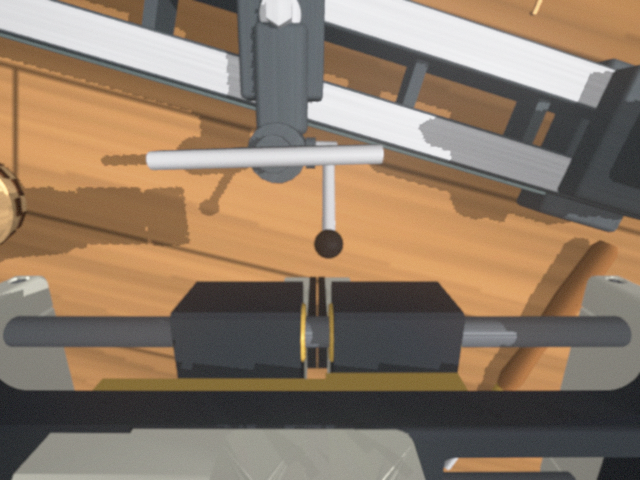

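Run:
```python
from h import *
np.set_printoptions(precision=4,suppress=True)
m=load('wrist1');T=m['world_from_camera'];print(T)
s=np.array([0.5417,-0.0746,0.4544]);Rt=R.from_euler('xyz',[-3.142,.001,.25]).as_matrix();print('cam in tool',Rt.T@(T[:3,3]-s))
# bar ends & ball in wrist image
d=m['d']
for n,px in dict(rodL=(161,150),rodR=(155,380),barc=(158,265),ball=(243.5,328.5)).items():print(n,w(m,px,med(d,px,1)))
# lever angle path
piv=np.array([.6084,-.0662,.140]);ex=np.array([.969,.247])
for a in [44,30,15,0,-10,-21]:
    a=np.radians(a);rho=.085*np.cos(a);print(round(np.degrees(a)),'ball',piv[:2]-ex*rho,'ztop',.140+.085*np.sin(a)+.011,'rho',rho)
```

```text
[[ 0.249  -0.9278 -0.2779  0.6172]
 [-0.9685 -0.2388 -0.0707 -0.0544]
 [-0.0007  0.2868 -0.958   0.4351]
 [ 0.      0.      0.      1.    ]]
cam in tool [ 0.0782 -0.0009  0.0192]
rodL [0.5768 0.0443 0.2183]
rodR [ 0.6165 -0.0954  0.2185]
barc [ 0.5967 -0.0257  0.2179]
ball [ 0.5491 -0.0803  0.2085]
44 ball [ 0.5492 -0.0813] ztop 0.2100459614890148 rho 0.06114388302878536
30 ball [ 0.5371 -0.0844] ztop 0.1935 rho 0.07361215932167729
15 ball [ 0.5288 -0.0865] ztop 0.17299961883371429 rho 0.08210369523457081
0 ball [ 0.526  -0.0872] ztop 0.15100000000000002 rho 0.085
-10 ball [ 0.5273 -0.0869] ztop 0.13623990489831095 rho 0.08370865900603769
-21 ball [ 0.5315 -0.0858] ztop 0.12053872428864948 rho 0.07935433625226215
```

The wrist view shows the lever running straight up the picture, with the ball at (243, 328). The bar is at row 158 and the finger gap at col 317. I'll shift about 8 mm sideways, then press down along the ball's arc.

Emit:
carry_out --targets '[[[0, 0, 0, 0, 0.33, 0.5, -1], [0, 0, 0, 0, 0, 0.6, -1], [0, 0, 0, 0, 0, 0.6, -1], [0, 0, 0, 0, 0, 0.5, -1], [0, 0, 0, 0, 0, 0.26, -1], [0, 0, 0, -0.08, 0, 0.2, -1], [0, 0, 0, -0.08, 0, 0.2, -1], [0, 0, 0, -0.08, 0, 0.2, -1], [0, 0, 0, -0.08, 0, 0.2, -1], [0, 0, 0, 0, 0, 0, -1]]]'

```text
t: 7.5
eef_pos: [0.5357, -0.0841, 0.3734]
ee_rot: [3.141, 0.0, 0.251]
force: [-0.3, 0.7, 0.2]
width: 0.0005
```

Run:
```python
from h import *
s=arm.get_state();print(s['eef_pos'],s['force'])
a=[]
for n in ['scene','side']:
    p,d,m=snap(n,n+'2');a.append(cv2.resize(p[180:280,270:400,::-1],(400,308),interpolation=cv2.INTER_CUBIC))
p,d,m=snap('wrist','wrist2')
cv2.imwrite('pics/c2.png',np.vstack([np.hstack(a),cv2.resize(p[120:340,160:480,::-1],(400,275)).repeat(1,0).copy() if 0 else np.hstack([cv2.resize(p[100:340,160:480,::-1],(400,290)),np.zeros((290,400,3),np.uint8)])]))
```

```text
[ 0.53569354 -0.08411064  0.37338489] [-0.28975777  0.65206368  0.17663416]
```

View pics/c2.png

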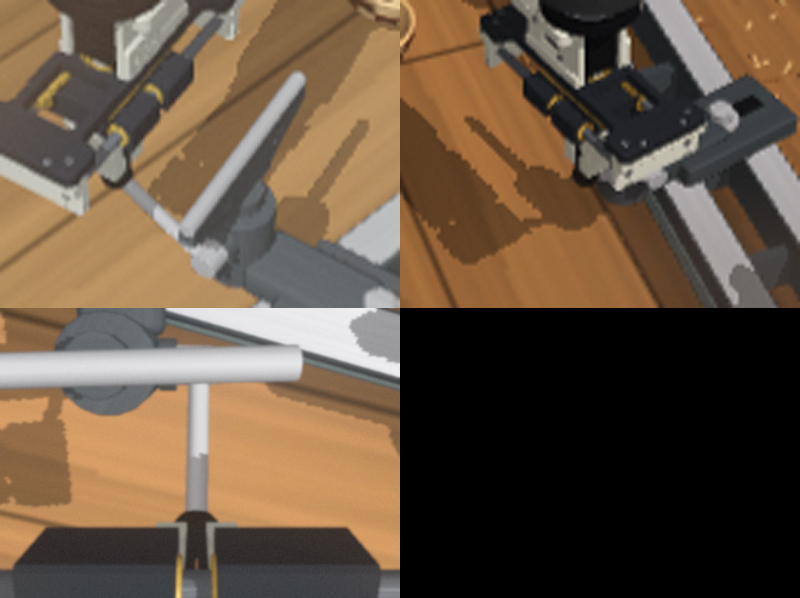

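The fingertips are on the ball at about (575, 195) in this montage and the lever is moving, so I'll continue along the arc.

Emit:
carry_out --targets '[[[0, 0, 0, -0.08, 0, 0.2, -1], [0, 0, 0, -0.08, 0, 0.2, -1], [0, 0, 0, -0.08, 0, 0.2, -1], [0, 0, 0, -0.08, 0, 0.2, -1], [0, 0, 0, -0.03, 0, 0.22, -1], [0, 0, 0, -0.03, 0, 0.22, -1], [0, 0, 0, -0.03, 0, 0.22, -1], [0, 0, 0, 0, 0, 0.22, -1], [0, 0, 0, 0, 0, 0.2, -1], [0, 0, 0, 0, 0, 0.2, -1], [0, 0, 0, 0, 0, 0.2, -1], [0, 0, 0, 0.03, 0, 0.2, -1], [0, 0, 0, 0, 0, 0, -1]]]'

```text
t: 9.28
eef_pos: [0.5271, -0.0861, 0.3107]
ee_rot: [-3.142, 0.0, 0.252]
force: [-0.3, 0.9, 0.4]
width: 0.0001
```

Emit:
carry_out --targets '[[[0, 0, 0, 0.05, 0, 0.15, -1], [0, 0, 0, 0.05, 0, 0.15, -1], [0, 0, 0, 0.05, 0, 0.1, -1], [0, 0, 0, 0, 0, 0.05, -1], [0, 0, 0, 0, 0, 0.05, -1], [0, 0, 0, 0, 0, 0, -1]]]'

```text
t: 10.02
eef_pos: [0.5308, -0.0852, 0.2989]
ee_rot: [3.141, -0.001, 0.252]
force: [-0.2, -0.2, 2.0]
width: 0.0002
```

Emit:
carry_out --targets '[[[0, 0, 0, 0, 0, 0.06, -1], [0, 0, 0, 0, 0, 0.06, -1], [0, 0, 0, 0, 0, 0, -1]]]'

```text
t: 10.4
eef_pos: [0.5309, -0.0853, 0.2979]
ee_rot: [3.141, -0.002, 0.252]
force: [-7.0, 2.8, 19.5]
width: 0.0004
```

The arm moved only 1 mm of the 3 mm commanded, the force rose to 19.5 N, and the tip height matches the calculated stop. I'll lift off and check the lever angle.

Emit:
carry_out --targets '[[[0, 0, 0, 0, 0, -0.5, -1], [0, 0, 0, 0, 0, -1, -1], [0, 0, 0, 0, 0, -1, -1], [0, 0, 0, 0, 0, -1, -1], [0, 0, 0, 0, 0, -1, -1], [0, 0, 0, 0, 0, -1, -1], [0, 0, 0, 0, 0, -1, 0], [0, 0, 0, 0, 0, -0.4, 0], [0, 0, 0, 0, 0, 0, 0]]]'

```text
t: 11.52
eef_pos: [0.5305, -0.0853, 0.4683]
ee_rot: [-3.141, -0.001, 0.251]
force: [-0.2, -0.3, -0.1]
width: 0.0251
```

Run:
```python
from h import *
np.set_printoptions(precision=4,suppress=True)
s=arm.get_state();print(s['eef_pos'],s['ee_rot'],s['force'],s['width'])
obs=[]
for n in ['wrist','side','scene']:
    p,d,m=snap(n,n+'3')
    for k in ['lever_ball','rest_bar','lever_pivot']:
        for l in arm.landmark_of(n,k)[:1]:
            print(n,k,l,w(m,l['point'],med(d,l['point'],1)))
            if k=='lever_ball':obs.append((m,l['point']))
print(tri(obs))
m=load('wrist3');d=m['d']
```

```text
[ 0.5305 -0.0853  0.4683] [-3.1414 -0.0008  0.2514] [-0.2177 -0.3161 -0.0732] 0.0250590740945702
wrist lever_ball {'point': [216.4, 318.4], 'conf': 0.84} [ 0.533  -0.0861  0.1207]
wrist rest_bar {'point': [133.5, 260.0], 'conf': 0.9} [ 0.5992 -0.029   0.2182]
wrist lever_pivot {'point': [136.7, 321.4], 'conf': 0.66} [ 0.6073 -0.0685  0.2176]
side lever_ball {'point': [253.2, 327.8], 'conf': 0.47} [ 0.5348 -0.0797  0.1178]
side rest_bar {'point': [208.8, 346.5], 'conf': 0.89} [ 0.5371 -0.1755  0.3564]
side lever_pivot {'point': [236.0, 351.9], 'conf': 0.69} [ 0.6059 -0.0722  0.1496]
scene lever_ball {'point': [253.4, 309.3], 'conf': 0.79} [ 0.531  -0.0758  0.1143]
scene rest_bar {'point': [233.6, 350.4], 'conf': 0.93} [ 0.605  -0.0285  0.2085]
scene lever_pivot {'point': [261.2, 336.7], 'conf': 0.68} [ 0.606  -0.0661  0.1516]
(array([ 0.5343, -0.0832,  0.1231]), [np.float64(0.00284844775311684), np.float64(0.0013989010755884872), np.float64(0.003640611807394572)])
```

View pics/wrist3.png

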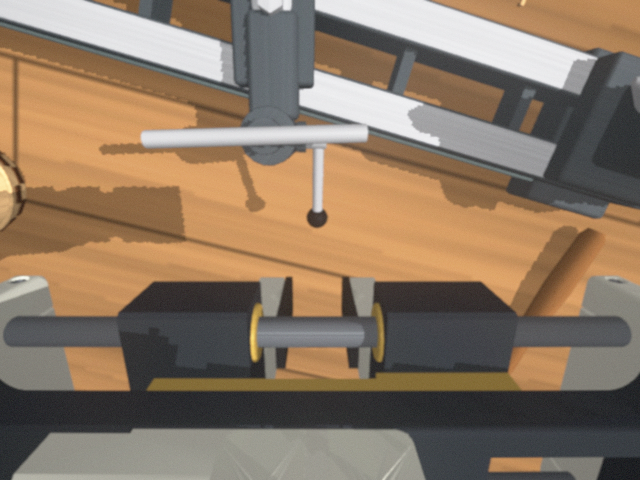

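View pics/scene3.png

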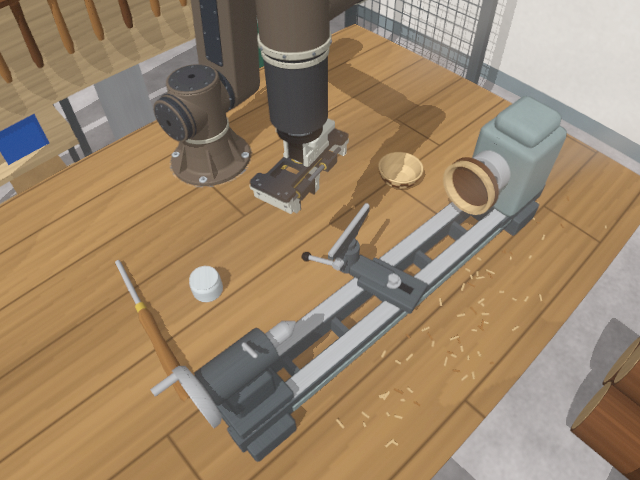

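The lever is at its stop: the ball top measures z 0.1207 against 0.1205 expected, and the rod shows level to slightly down in both views. The rest hasn't moved. Now I'll turn and go over the bar.

Emit:
carry_out --targets '[[[0, 0, 1, 0, 0, 0, 0.2], [0, 0, 1, 0, 0, 0, 0.2], [0, 0, 1, 0, 0, 0, 0.2], [0, 0, 1, 0, 0, 0, 0.2], [0, 0, 1, 0, 0, 0, 0.2], [0, 0, 1, 0, 0, 0, 0.2], [0, 0, 1, 0, 0, 0, 0.2], [0, 0, 1, 0, 0, 0, 0.2], [0, 0, 1, 0, 0, 0, 0.2], [0, 0, 1, 0, 0, 0, 0.2], [0, 0, 1, 0, 0, 0, 0.2], [0, 0, 0.06, -0.4, -0.8, 0, 0.2], [0, 0, 0, -0.4, -0.8, 0, 0.2], [0, 0, 0, -0.4, -0.8, 0, 0.2], [0, 0, 0, -0.37, -0.83, 0, 0.2], [0, 0, 0, 0, 0, 0, 0.2], [0, 0, 0, 0, 0, 0, 0.2]]]'

```text
t: 14.25
eef_pos: [0.5976, -0.0249, 0.4677]
ee_rot: [3.141, 0.0, -1.292]
force: [0.1, -0.2, -0.1]
width: 0.0524
```

Run:
```python
from h import *
np.set_printoptions(precision=4,suppress=True)
s=arm.get_state();print(s['eef_pos'],s['ee_rot'],s['q'],s['width'])
p,d,m=snap('wrist','wrist4')
for k in ['rest_bar','lever_ball']:
  for l in arm.landmark_of('wrist',k)[:1]: print(k,l,w(m,l['point'],med(d,l['point'],1)))
K=m['camera_matrix'];rr,cc=np.mgrid[0:480,0:640]
u=cv2.undistortPoints(np.stack([cc.ravel(),rr.ravel()],-1).astype(float)[:,None],np.array(K),np.array(m['distortion']))[:,0]
z=d.ravel();T=np.array(m['world_from_camera']);X=np.c_[u*z[:,None],z]@T[:3,:3].T+T[:3,3]
t=X[(z>0)&(X[:,2]>.212)&(X[:,2]<.226)&(np.hypot(X[:,0]-.598,X[:,1]+.0255)<.09)]
ce=t.mean(0);_,_,V=np.linalg.svd((t-ce)[:,:2],full_matrices=False);v=V[0]*np.sign(V[0,1]);q=(t-ce)[:,:2]@v
print(len(t),ce,'mid',ce[:2]+v*(q.max()+q.min())/2,np.ptp(q),'yaw',np.arctan2(-v[0],v[1]),'z95',np.percentile(t[:,2],95))
```

```text
[ 0.5976 -0.0249  0.4677] [ 3.1407  0.     -1.2921] [ 0.2848  0.1994 -0.0642 -0.0001 -1.3081 -0.0062] 0.05238415973815462
rest_bar {'point': [237.5, 317.4], 'conf': 0.89} [ 0.5999 -0.0333  0.2186]
lever_ball {'point': [176.5, 397.8], 'conf': 0.68} [ 0.5338 -0.0857  0.1207]
2850 [ 0.6011 -0.0394  0.2171] mid [ 0.5994 -0.0334] 0.13136059921819812 yaw 0.2796556241642185 z95 0.21894371829376136
```

View pics/wrist4.png

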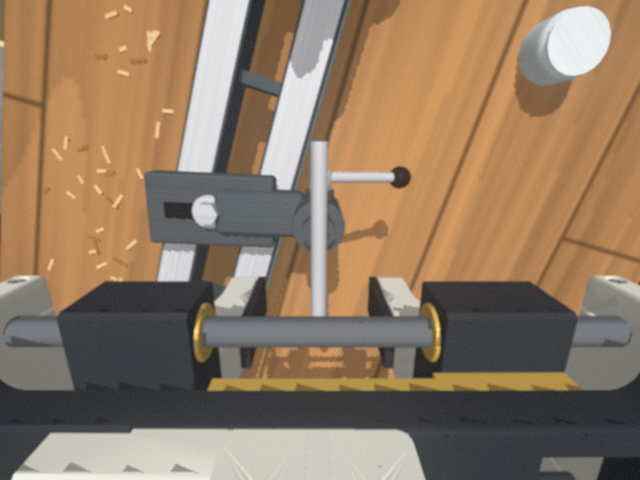

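The bar is upright at col 319, midway between the open fingers, and the yaw matches (0.2797 measured, 0.279 held). Descending to grasp.

Emit:
carry_out --targets '[[[0, 0, 0, 0, 0, 0.8, 0.2], [0, 0, 0, 0, 0, 0.8, 0.2], [0, 0, 0, 0, 0, 0.8, 0.2], [0, 0, 0, 0, 0, 0.7, 0.2], [0, 0, 0, 0, 0, 0.6, 0.2], [0, 0, 0, 0, 0, 0.42, 0.2], [0, 0, 0, 0, 0, 0.3, 0.2], [0, 0, 0, 0, 0, 0, 0.2]]]'

```text
t: 15.4
eef_pos: [0.5973, -0.0253, 0.3573]
ee_rot: [3.141, -0.0, -1.293]
force: [0.6, 0.6, -0.2]
width: 0.0522
```

Emit:
carry_out --targets '[[[0, 0, 0, 0, 0, 0, -0.5], [0, 0, 0, 0, 0, 0, -0.6], [0, 0, 0, 0, 0, 0, -1], [0, 0, 0, 0, 0, 0, -1], [0, 0, 0, 0, 0, 0, -1], [0, 0, 0, 0, 0, 0, -1], [0, 0, 0, 0, 0, 0, -1], [0, 0, 0, 0, 0, 0, -1], [0, 0, 0, 0, 0, 0, -1], [0, 0, 0, 0, 0, 0, -1]]]' --squeeze 20

```text
t: 16.65
eef_pos: [0.597, -0.0254, 0.3577]
ee_rot: [3.141, -0.0, -1.293]
force: [-5.8, -1.0, 5.0]
width: 0.0123
```

Emit:
carry_out --targets '[[[0, 0, 0, 0, 0.025, 0, -1], [0, 0, 0, 0, 0, 0, -1], [0, 0, 0, 0, 0, -0.04, -1], [0, 0, 0, 0, 0, -0.08, -1], [0, 0, 0, 0, 0, -0.1, -1], [0, 0, 0, 0, 0, -0.1, -1], [0, 0, 0, 0, 0, -0.1, -1], [0, 0, 0, 0, 0, 0, -1]]]' --squeeze 45

```text
t: 17.65
eef_pos: [0.5966, -0.0254, 0.3685]
ee_rot: [-3.142, 0.0, -1.293]
force: [-1.5, -1.4, -5.5]
width: 0.0113
```

Lifted about 11 mm carrying roughly the rest's weight, with small side forces. Continuing.

Emit:
carry_out --targets '[[[0, 0, 0, 0, 0, -0.12, -1], [0, 0, 0, 0, 0, -0.15, -1], [0, 0, 0, 0, 0, -0.15, -1], [0, 0, 0, 0, 0, -0.15, -1], [0, 0, 0, 0, 0, -0.15, -1], [0, 0, 0, 0, 0, -0.15, -1], [0, 0, 0, 0, 0, -0.15, -1], [0, 0, 0, 0, 0, -0.15, -1], [0, 0, 0, 0, 0, -0.15, -1], [0, 0, 0, 0, 0, 0, -1]]]'

```text
t: 18.9
eef_pos: [0.5968, -0.0254, 0.4017]
ee_rot: [-3.141, -0.0, -1.293]
force: [-1.2, -1.4, -4.6]
width: 0.0116
```

Emit:
carry_out --targets '[[[0, 0, 0, 0, 0, -0.15, -1], [0, 0, 0, 0, 0, -0.15, -1], [0, 0, 0, 0, 0, -0.15, -1], [0, 0, 0, 0, 0, -0.15, -1], [0, 0, 0, 0, 0, -0.15, -1], [0, 0, 0, 0, 0, -0.2, -1], [0, 0, 0, 0, 0, -0.2, -1], [0, 0, 0, 0, 0, -0.2, -1], [0, 0, 0, 0, 0, -0.2, -1], [0, 0, 0, 0, 0, -0.2, -1], [0, 0, 0, 0, 0, -0.15, -1], [0, 0, 0, 0, 0, -0.1, -1], [0, 0, 0, 0, 0, -0.05, -1], [0, 0, 0, 0, 0, 0, -1], [0, 0, 0, 0, 0, 0, -1], [0, 0, 0, 0, 0, 0, -1], [0, 0, 0, 0, 0, 0, -1]]]'

```text
t: 21.02
eef_pos: [0.5967, -0.0254, 0.4523]
ee_rot: [3.141, -0.0, -1.293]
force: [-0.4, -0.5, -7.0]
width: 0.0119
```

Run:
```python
from h import *
np.set_printoptions(precision=4,suppress=True)
s=arm.get_state();print(s['eef_pos'],s['ee_rot'],s['force'],s['moment'],s['width'],s['t'])
a=[];o={}
for n in ['scene','side']:
    p,d,m=snap(n,n+'5');a.append(cv2.resize(p[150:290,260:440,::-1],(400,311),interpolation=cv2.INTER_CUBIC))
    for k in ['rest_foot','rest_bar','socket_mouth','lever_ball']:
        for l in arm.landmark_of(n,k)[:1]: print(n,k,l); o.setdefault(k,[]).append((m,l['point']))
for k in o:
    if len(o[k])>1: print(k,*tri(o[k]))
cv2.imwrite('pics/c5.png',np.hstack(a)); snap('wrist','wrist5')
```

```text
[ 0.5967 -0.0254  0.4523] [ 3.1415 -0.     -1.2927] [-0.4178 -0.4872 -6.9688] [0.0162 0.01   0.0279] 0.011859770462847908 21.025
scene rest_foot {'point': [235.9, 351.3], 'conf': 0.83}
scene rest_bar {'point': [253.4, 307.9], 'conf': 0.7}
scene socket_mouth {'point': [245.3, 348.2], 'conf': 0.62}
scene lever_ball {'point': [255.0, 310.0], 'conf': 0.82}
side rest_foot {'point': [213.4, 343.4], 'conf': 0.85}
side rest_bar {'point': [182.2, 346.2], 'conf': 0.83}
side socket_mouth {'point': [220.2, 343.9], 'conf': 0.6}
side lever_ball {'point': [255.9, 329.4], 'conf': 0.6}
rest_foot [ 0.6009 -0.0214  0.1899] [np.float64(0.0011140388271497085), np.float64(0.0011140388271497505)]
rest_bar [ 0.6019 -0.117   0.3109] [np.float64(0.056008956053540004), np.float64(0.05600895605353995)]
socket_mouth [ 0.6013 -0.0286  0.1688] [np.float64(0.0010224324578276638), np.float64(0.0010224324578275551)]
lever_ball [ 0.5366 -0.0808  0.1124] [np.float64(0.00395135495409077), np.float64(0.003951354954090733)]
```

View pics/c5.png

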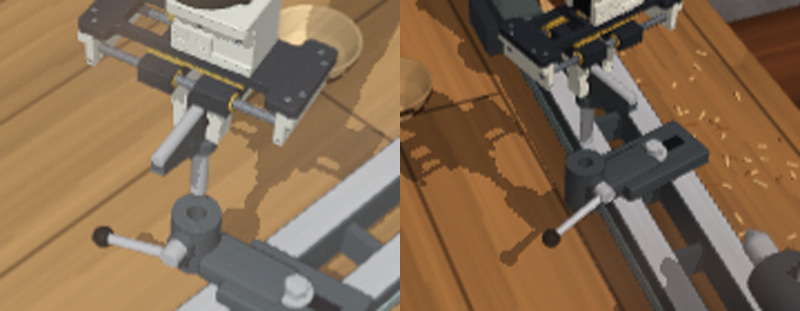

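View pics/wrist5.png

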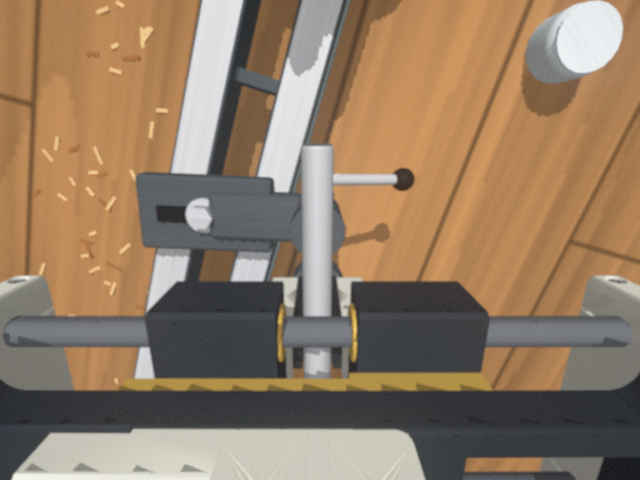

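The post is out and clear. I'll check that it's level and hasn't slipped.

Run:
```python
from h import *
for f,lo in(('wrist4',.205),('wrist5',.29)):
    m=load(f);d=m['d'];b=[]
    for r in range(150,275,5):
        px=(r,318);z=med(d,px,1);b.append(w(m,px,z))
    b=np.array(b);b=b[b[:,2]>lo];q=np.hypot(b[:,0]-.597,b[:,1]+.0254)
    k=np.polyfit(q,b[:,2],1);print(f,len(b),'slope deg',np.degrees(np.arctan(k[0])),'z mid',k[1])
s=arm.get_state();print(s['eef_pos'],s['qd'].round(4),s['width'])
```

```text
wrist4 25 slope deg 0.23958757110977488 z mid 0.2181962153863099
wrist5 25 slope deg 0.2845721805723183 z mid 0.31267911420669897
[ 0.59671692 -0.0254331   0.45241193] [-0.0005  0.001   0.0015  0.0006  0.0013 -0.0013] 0.012008270144919246
```

```bash
python3 -c "
from station import arm
print(arm.job_done())"
```

```text
the job is handed in; nothing more can be done
None
```

The tool rest is out of its socket and the gripper is still holding it, level and still, with its post about 3 cm above the socket. I pressed the clamp lever to its stop first, then gripped the bar with 45 N and drew the rest straight up, done by about 21 s of the 54 s allowed.

- **Lever:** it stopped against 19.5 N. The ball's top measured 0.1207 m high against 0.1205 m expected at the stop, and it stayed down afterwards.
- **Lift:** the bar rose 94.5 mm, in step with the arm, so it did not slip. That puts the foot about 33 mm above the socket; the camera estimate says about 30 mm.
- **Level:** the bar's slope reads 0.28°, against 0.24° before gripping. The wrist carries about 7 N and the arm is at rest.
- **Bystanders:** the arm never went near the bowl, the gouge or the tin. I did not measure their positions again at the end.
- **Check that disagreed:** in the last scene picture the network placed the bar's middle on the lever ball, so its triangulated position was useless. I relied on the depth readings and the pictures instead.

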